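Nip a stool-leg blank in the end-trimming jig by feel

TASK

Lay the square stool-leg blank lengthwise in the sloping trough of the end-trimming jig, between the cam and the saw guide, and let go of it. Then swing the cam lever round until you feel that it has driven the blank hard against the stop hidden under the saw guide and holds it firmly; stop there, before the cam bruises the wood, and take the hand away. Leave the tools lying about where they are.

Things in the scene. Friction and masses are not known exactly. Their poses are not given: they have to be found in the camera images.
- leg_blank: planed square timber offcut, the stool-leg blank, 45 x 140 x 45 mm, about 0.18 kg; origin at the centre of its underside as it lies on the bench, long axis y, z up. It may lie on either side of the jig.
- blank_center (a point): centre of the blank (22.5 mm above its origin)
- trim_jig: the end-trimming jig, fixed to the bench: plywood base 245 (x) x 130 (y) mm, origin at the centre of the base's underside on the bench, z up, x toward the jig's high end (away from the robot)
- trim_bed: the jig's sloping bed; its frame is tilted 30 degrees: origin on the bed's surface at the low end, 70 mm in -x of the jig's origin and 60 mm above the bench; x runs up the slope (away from the robot), y across it to the left, z square off the bed. The trough between two rails is 52 mm wide (y from -26 to 26 mm); the rails are 12 mm high, 14 mm thick, at x 38 to 162 mm
- cam_pivot (a point): axis of the cam lever where it meets the bed: (0, 14, 0) mm in the bed's frame; it runs along the bed's z. The red cam is a round disc of radius 30 mm, 27 mm high, its centre 18 mm off the pivot: its face stands (30 - 18 cos angle) mm up the slope from the pivot
- cam_lever (a joint): angle of the cam lever in rad, 0 = open, at most 2.4, growing counter-clockwise seen from above the bed. It stays where left. It turns evenly (5 N at the knob, up to 11 N if the knob is pinched tight), pushing the blank along, until the blank is hard on the stop, between 1.4 and 2.1 rad; then the force climbs steeply: 3 to 12 N more is a firm hold, 20 N more bruises the wood
- lever_knob (a point): middle of the round black knob at the lever's end, where to grip or push it: diameter 25 mm, standing along the bed's z from 44 to 82 mm off the bed, 100 mm from the pivot's axis. With the lever at 0 it is at (-98, 31, 63) mm in the bed's frame. Below it is the flat lever, 16 mm wide, 30 to 39 mm off the bed
- sanding_block: cork sanding block wrapped in brown paper, 64 x 112 x 30 mm, origin under its centre; a bystander, on the other side of the jig than the blank
- tape_measure: yellow tape measure standing on edge, 36 x 84 x 65 mm; a bystander
- soft_jaw: maroon grooved vice pad, 72 x 125 x 22 mm; a bystander
- chisel_yellow: chisel with a yellow handle, 210 mm long; a bystander
- trough (a point): point on the bed's surface under the middle of the blank when it is laid in: (87, 0, 0) mm in the bed's frame. There the blank just clears the open cam below and the saw guide above, with 5 mm to spare at each end while the lever is at 0 (4 mm at 0.3 rad); it may slip down the slope onto the cam, which does no harm
- saw_guide (a point): middle of the lower front edge of the saw guide's aluminium cover plate: (162, 0, 54) mm in the bed's frame. The guide, 84 mm wide and 62 mm high, reaches from x = 162 to 205 mm. The blank slides under the cover; hidden there, its face anywhere between x = 168 and 178 mm, is the rigid flat end stop, so the cam drives the blank up to 26 mm up the slope
- pencil: red carpenter's pencil, 166 mm long; a bystander
- drill_bit_4: black twist drill, 140 mm long, 12 mm thick; a bystander
Not all that is in view belongs to the job. There is more than one size of the leg_blank; the job needs the larger.

How it is judged:
On the way:
1. the blank lies in the trough between cam and saw guide, let go (x of blank_center in the frame of trim_bed between 0.078 and 0.112 m and y of blank_center in the frame of trim_bed between -0.006 and 0.006 m and z of blank_center in the frame of trim_bed below 0.027 m and angle between the y axis of leg_blank and the x axis of trim_bed, either way round below 0.1 rad and contact force between the fingers and leg_blank below 0.1 N), for 0.2 s.
At the end, for the whole second after the job is handed in: the blank lies flat in the trough (centre within 6 mm of its middle line, square to it within 0.1 rad, not lifted more than 4.5 mm), let go and at rest, and the cam presses it against the hidden stop with more than 8 N after the hand is off the lever (x of blank_center in the frame of trim_bed between 0.094 and 0.112 m and y of blank_center in the frame of trim_bed between -0.006 and 0.006 m and z of blank_center in the frame of trim_bed below 0.027 m and angle between the y axis of leg_blank and the x axis of trim_bed, either way round below 0.1 rad and contact force between cam_lever and leg_blank above 8 N and linear speed of leg_blank below 0.01 m/s); the robot touches nothing.
It fails at once if the cam is forced so hard that it bruises the blank (more than 100 N) (contact force between cam_lever and leg_blank above 100 N).
It fails at once if a bystander is shifted by more than 30 mm (distance of any of sanding_block, tape_measure, soft_jaw, chisel_yellow, pencil, drill_bit_4 from where it was at the start of the episode above 0.03 m).
It also fails if it takes over 58 s, if anything falls off the work surface, if the arm or the gripper's body presses on something with over 40 N, if the wrist force passes 120 N, or if a joint passes its speed limit or range.

ROBOT

A 6-joint arm with a two-finger parallel gripper is mounted at the origin on a cart in front of the work surface, level with it; the furniture and walls round the work are solid. World frame = base frame: x ahead of the robot, y to its left, z up, the work surface at z = 0. Lengths are in m, angles in rad, forces in N, time in s.
With the tool pointing down it reaches from about 0.35 to 0.85 m from the base axis. Payload 8.1 kg.
Tool frame: the origin (TCP) lies on the centre line of the jaws, within the pads' length; the fingertips stand 11 mm ahead of it and the grasp point (between the pads) lies 8 mm behind it; z points along the fingers, y is the direction in which the jaws open and shut (so a half turn about z gives the same grasp; the last joint's range is limited). The gripper opens to 93 mm and grips with 3 to 60 N. Pads are 15 mm wide; open, the fingers measure 128 mm over their backs; the gripper's body (75 mm by 188 mm) begins 65 mm behind the grasp point.
Start: joints at [1.203, 0.13, 1.488, -0, 1.523, -0.085], TCP at [0.167, 0.576, 0.23] pointing down, gripper open.
Joint ranges: [-2.96, 2.96], [-0.89, 2.26], [0.02, 2.5], [-1.34, 4.48], [0, 2.73], [-2.66, 2.66]. Speed limits (rad/s): [2.39, 2.39, 2.79, 3.14, 3.14, 3.14].

INTERFACE

Orientations are given as a unit quaternion [w, x, y, z].
In Python, from bench import get_obs, grab_frame, camera_params, close_job, find_in, silhouettes gives the robot as it stands.
- The arm moves only by the tool arm_command, never from a script. Its argument "motion" is a list of rows, each a list of 4 numbers: the shift along the tool's x, y, z in cm, then the turn about the tool's z in rad. In form: [[dx, dy, dz, yaw], ...]. A call has 1 to 12 rows; each row shifts and turns the commanded pose from where the row before left it, along the tool's axes as they then stand; what a row does not reach is not made up. A row lasts 1/10 s, in which the tool goes at most 50 mm and 8.59 degrees, less where a joint would pass 70% of its speed; a pose out of reach is approached as far as the arm can. A call is refused whole if a number of a shift passes 5 or a number of a turn 0.15, either way. A call with a gripper value outside its range is refused whole. "fingers" is the closure in counts, from 0 (fully open) to 255 (shut), set as the call begins (left out, the last holds). The fingers move at their own pace and stop on an object; "force" is the grip in N (left out, the last holds). Time passes only in rows, so rows that do not move let the fingers close. It gives the time, the measured TCP pose, the force and the opening at its end, in the units of the state.
- get_obs(): the state, without advancing time (a new reading comes with each control period).
- grab_frame(name): name is "side" or "top" or "wrist"; returns (picture, depth): 384x512x3 uint8, blue, green, red; 384x512 float32, m along the optical axis (not along the pixel's ray), 0 where there is no reading.
- camera_params(name): a dict with "intrinsics" (3x3 intrinsics, pixels), "R" (3x3) and "t" (3): a world point X has camera coordinates R X + t; the wrist camera has in their place "T_tool_cam" (4x4, takes a point from camera to tool coordinates, whose origin is the TCP and whose axes are the flange's). Camera axes: x right, y down, z forward; pixel columns grow to the right and rows downward; lengths in m; the calibration is good to about 2 mm. The wrist camera is an equidistant fisheye: a pixel r from the principal point sees the ray r / f radians off the axis. A picture is of the moment at which its call begins: read the wrist's pose just before it. camera_params takes no time and is no camera call.
- close_job(): hands the job in, once; it reports no verdict.
Trained networks look in the newest picture that a camera, given by its name, has taken for a name from the list of things; names that differ only in an ending like _2 or _b are one class to them, and where a whole thing is asked for, a point or a joint stands for the part that bears it (a point fixed in the world has none). Each returns a list of dicts, best first, with "confidence" (0 to 1); they miss things now and then, are a little off and sometimes report something else, mostly with a low value. They report only what shows in the picture. A call takes as long as a camera call. They do not tell look-alikes from the thing itself.
- find_in(camera, target): "rect" ([left, top, right, bottom] in pixels, round what is visible of it).
- silhouettes(camera, target): "pixels" (384x512 bool, what is visible of it) and "rect" ([left, top, right, bottom] in pixels, round what is visible of it).
The state is a dict: "t": time; "joints": joint angles; "dq": joint speeds; "tau": joint torques, N m; "tool_pos": TCP position; "eef_rot": TCP orientation; "force": force on the tool from outside, world axes, zero at the start; "wrist_torque": the same for the moment, N m; "opening": finger opening in m.
Only numpy, scipy, OpenCV 4.12 (cv2) and the standard library are available. Lean on these libraries where they do the work, as an engineer would, in place of code of your own. Each camera call takes 0.05 s, during which the arm holds its last target.

## Working session

There is one attempt and no reset: what is moved stays moved. The work goes in short steps, Python scripts to look and compute and a tool call to move; the robot and the scene stay as the last step left them, time stands still between calls to the robot, and variables do not carry over. Pictures are saved under pics/ and viewed, and the job is handed in when it is done.

Besides the shell and the picture viewer there is one more tool, called after "Call:" as name(argument=value, ...), one argument or row to a line, values as JSON. arm_command: Moves the arm, as the interface text tells. Its arguments: {"type":"object","properties":{"motion":{"type":"array","items":{"type":"array","items":{"type":"number"}}},"fingers":{"type":"number"},"force":{"type":"number"}},"required":["motion"]}

```bash
mkdir -p pics; ls
python3 - <<'E'
from bench import *
import cv2,numpy as np
o=get_obs();print({k:np.round(v,3) for k,v in o.items()})
for n in ["top","side","wrist"]:
    p,d=grab_frame(n);cv2.imwrite(f"pics/{n}0.png",p);np.save(f"pics/{n}0.npy",d)
    c=camera_params(n);print(n,{k:np.round(v,3).tolist() for k,v in c.items() if not isinstance(v,str)})
    for t in ["leg_blank","trim_jig","cam_lever","lever_knob","sanding_block"]:
        print(n,t,[(np.round(r["rect"]).tolist(),round(r["confidence"],2)) for r in find_in(n,t)][:4])
E
```

```text
pics
{'t': np.float64(0.0), 'joints': array([ 1.203,  0.131,  1.489, -0.   ,  1.523, -0.085]), 'dq': array([-0.001, -0.001,  0.   ,  0.   , -0.001,  0.001]), 'tau': array([-1.0000e-03, -5.5988e+01, -4.9173e+01,  7.7000e-02,  3.7000e-02,
       -0.0000e+00]), 'tool_pos': array([0.167, 0.576, 0.229]), 'eef_rot': array([-0.   ,  0.141,  0.99 , -0.001]), 'force': array([-1.199, -0.644,  0.189]), 'wrist_torque': array([0.002, 0.002, 0.001]), 'opening': np.float64(0.093)}
top {'intrinsics': [[385.493, 0.0, 260.995], [0.0, 385.493, 192.588], [0.0, 0.0, 1.0]], 'R': [[-0.003, -1.0, -0.028], [-0.998, 0.005, -0.058], [0.058, 0.028, -0.998]], 't': [0.027, 0.559, 1.383]}
top leg_blank [([152.0, 197.0, 192.0, 226.0], 0.77), ([284.0, 203.0, 307.0, 232.0], 0.62), ([223.0, 184.0, 241.0, 226.0], 0.56)]
top trim_jig [([209.0, 127.0, 252.0, 226.0], 0.73)]
top cam_lever [([222.0, 184.0, 238.0, 222.0], 0.68)]
top lever_knob [([225.0, 189.0, 239.0, 225.0], 0.84)]
top sanding_block [([336.0, 195.0, 371.0, 214.0], 0.87)]
side {'intrinsics': [[493.569, 0.0, 254.062], [0.0, 493.569, 187.393], [0.0, 0.0, 1.0]], 'R': [[-0.994, -0.109, 0.024], [-0.081, 0.557, -0.827], [0.077, -0.824, -0.562]], 't': [0.558, 0.169, 1.565]}
side leg_blank [([246.0, 277.0, 287.0, 326.0], 0.75), ([273.0, 192.0, 305.0, 217.0], 0.55), ([266.0, 165.0, 285.0, 186.0], 0.36)]
side trim_jig [([177.0, 184.0, 291.0, 265.0], 0.68)]
side cam_lever [([246.0, 226.0, 290.0, 243.0], 0.92)]
side lever_knob [([247.0, 227.0, 292.0, 246.0], 0.8)]
side sanding_block [([265.0, 166.0, 285.0, 184.0], 0.8)]
wrist {'intrinsics': [[297.319, 0.0, 259.193], [0.0, 297.319, 192.301], [0.0, 0.0, 1.0]], 'T_tool_cam': [[0.001, -0.964, -0.266, 0.074], [1.0, 0.001, -0.0, -0.0], [0.001, -0.266, 0.964, -0.155], [0.0, 0.0, 0.0, 1.0]]}
wrist leg_blank []
wrist trim_jig []
wrist cam_lever []
wrist lever_knob []
wrist sanding_block []
```

View pics/top0.png

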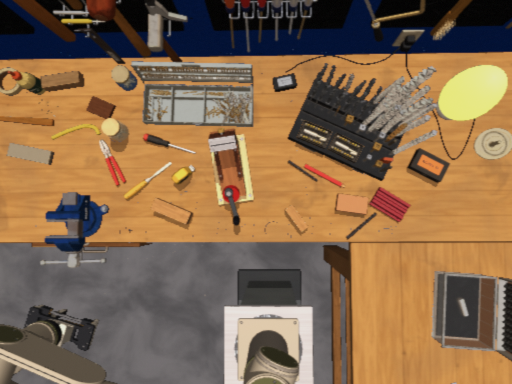

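View pics/side0.png

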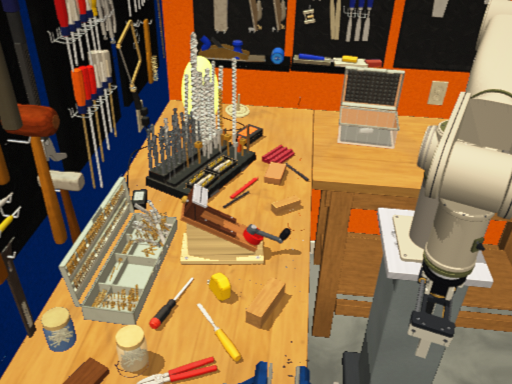

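View pics/wrist0.png

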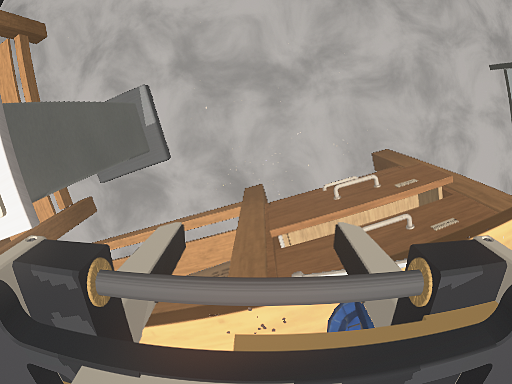

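```bash
cat > h.py <<'E'
from bench import *
import cv2,numpy as np
from scipy.spatial.transform import Rotation as Ro
def pose(o=None):
    o=o or get_obs(); q=o["eef_rot"]; T=np.eye(4); T[:3,:3]=Ro.from_quat([q[1],q[2],q[3],q[0]]).as_matrix(); T[:3,3]=o["tool_pos"]; return T
def cloud(n,d,T=None):
    c=camera_params(n);K=c["intrinsics"];v,u=np.mgrid[:384,:512]
    x=u-K[0,2];y=v-K[1,2]
    if n=="wrist":
        r=np.hypot(x,y);th=r/K[0,0];s=np.tan(np.minimum(th,1.5))/np.maximum(r,1e-9)
        P=np.stack([x*s*d,y*s*d,d],-1); M=T@c["T_tool_cam"]; return P@M[:3,:3].T+M[:3,3]
    P=np.stack([x/K[0,0]*d,y/K[1,1]*d,d],-1)
    return (P-c["t"])@c["R"]
def proj(n,X,T=None):
    c=camera_params(n);K=c["intrinsics"];X=np.atleast_2d(X)
    if n=="wrist":
        M=np.linalg.inv(T@c["T_tool_cam"]);p=X@M[:3,:3].T+M[:3,3]
        r=np.hypot(p[:,0],p[:,1]);th=np.arctan2(r,p[:,2]);s=th*K[0,0]/np.maximum(r,1e-9)
        return np.stack([p[:,0]*s+K[0,2],p[:,1]*s+K[1,2]],-1)
    p=X@np.asarray(c["R"]).T+c["t"];return p[:,:2]/p[:,2:]*K[0,0]+[K[0,2],K[1,2]]
E
python3 - <<'E'
from h import *
d=np.load("pics/top0.npy");P=cloud("top",d)
for n,(l,t,r,b) in dict(blank=(152,197,192,226),small=(284,203,307,232),jig=(209,127,252,226),sand=(336,195,371,214)).items():
    Q=P[t-3:b+3,l-3:r+3].reshape(-1,3);Q=Q[(Q[:,2]>0.012)&(Q[:,2]<.3)]
    print(n,len(Q),Q.min(0).round(3),Q.max(0).round(3))
    if n!="jig":
        Q=Q[Q[:,2]>np.percentile(Q[:,2],80)-.012]
        print(cv2.minAreaRect(Q[:,:2].astype(np.float32)*1000),np.median(Q[:,2]))
E
```

```text
blank 535 [0.449 0.277 0.013] [0.54  0.419 0.056]
((494.377197265625, 349.5755310058594), (140.09547424316406, 45.34956741333008), 67.26155090332031) 0.045740721352166516
small 256 [ 0.42  -0.139  0.013] [ 0.516 -0.062  0.04 ]
((467.2057189941406, -100.01121520996094), (99.48517608642578, 31.790260314941406), 35.83081817626953) 0.032389951630420924
jig 2708 [0.447 0.057 0.012] [0.812 0.225 0.221]
sand 568 [ 0.473 -0.379  0.012] [ 0.556 -0.241  0.036]
((516.766357421875, -309.65130615234375), (131.8521728515625, 62.09041976928711), 82.04927062988281) 0.027851143566529072
```

Call:
arm_command(
  motion=[
    [-4.2,-1.4,0,0],
    [-4.2,-1.4,0,0],
    [-4.2,-1.4,0,0],
    [-4.2,-1.4,0,0],
    [-4.2,-1.4,0,0],
    [-4.2,-1.4,0,0],
    [-4.2,-1.4,0,0],
    [-4.2,-1.4,0,0],
    [-4.1,-1.3,0,0],
    [0,0,0,0],
  ],
  fingers=50,
  force=15,
)

```text
t: 1.9
tool_pos: [0.4984, 0.3474, 0.2294]
eef_rot: [0.001, 0.143, 0.99, -0.001]
force: [-0.4, -0.0, -0.6]
opening: 0.0745
```

Call:
arm_command(
  motion=[
    [0,0,0,-0.145],
    [0,0,0,-0.145],
    [0,0,0,-0.145],
    [0,0,0,-0.145],
    [0,0,0,-0.145],
    [0,0,0,-0.145],
    [0,0,0,-0.145],
    [0,0,0,-0.145],
    [0,0,0,-0.145],
    [0,0,0,-0.145],
    [0,0,0,0],
    [0,0,0,0],
  ],
)

```text
t: 3.1
tool_pos: [0.4941, 0.3513, 0.2296]
eef_rot: [-0.0, -0.549, 0.836, 0.0]
force: [-0.1, 0.2, 0.1]
opening: 0.0747
```

```bash
cat > look.py <<'E'
import sys
from h import *
tag=sys.argv[1]
o=get_obs();T=pose(o);p,d=grab_frame("wrist");cv2.imwrite(f"pics/w{tag}.png",p);np.save(f"pics/w{tag}.npy",d);np.save(f"pics/T{tag}.npy",T)
print(round(float(o["t"]),2),o["tool_pos"].round(4),"yaw",np.degrees(np.arctan2(T[1,0],T[0,0])).round(2),"tilt",np.degrees(np.arccos(-T[2,2])).round(2),o["joints"].round(2),o["force"].round(1),round(float(o["opening"]),4))
E
python3 look.py 1
python3 - <<'E'
from h import *
T=np.load("pics/T1.npy");d=np.load("pics/w1.npy")
for t in ["leg_blank","trim_jig","lever_knob"]:
    print(t,[(np.round(r["rect"]).tolist(),round(r["confidence"],2)) for r in find_in("wrist",t)][:4])
P=cloud("wrist",d,T)
m=(abs(P[...,2]-.045)<.006)&(d>0)&(np.hypot(P[...,0]-.494,P[...,1]-.35)<.1)
print(m.sum(),cv2.minAreaRect(P[m][:,:2].astype(np.float32)*1000),np.median(P[m][:,2]))
# bench height
m=(abs(P[...,2])<.01)&(d>0)&(np.hypot(P[...,0]-.494,P[...,1]-.35)<.2);print(m.sum(),np.median(P[m][:,2]))
E
```

```text
3.1 [0.4941 0.3513 0.2296] yaw -113.35 tilt 0.01 [ 0.53  0.15  1.47  0.    1.52 -2.2 ] [-0.1  0.2  0.1] 0.0747
leg_blank [([236.0, 109.0, 278.0, 230.0], 0.95)]
trim_jig [([0.0, 0.0, 190.0, 156.0], 0.6)]
lever_knob [([149.0, 222.0, 261.0, 277.0], 0.47)]
4447 ((495.0397644042969, 346.0450439453125), (140.62510681152344, 44.83122634887695), 67.50496673583984) 0.04507513994825846
39066 8.742945811848757e-05
```

View pics/w1.png

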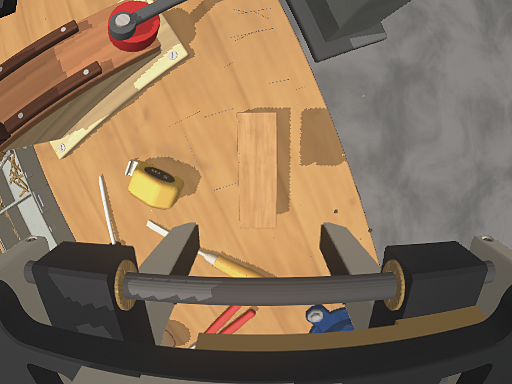

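Call:
arm_command(
  motion=[
    [-0.5,-0.3,4,-0.015],
    [0,0,4,0],
    [0,0,4,0],
    [0,0,4,0],
    [0,0,2,0],
    [0,0,1.1,0],
    [0,0,1,0],
    [0,0,0,0],
  ],
)

```text
t: 4.1
tool_pos: [0.4992, 0.3542, 0.0282]
eef_rot: [-0.0, -0.557, 0.83, 0.0]
force: [-1.2, -0.5, -0.1]
opening: 0.0749
```

Call:
arm_command(
  motion=[
    [0,0,0,0],
    [0,0,0,0],
    [0,0,0,0],
    [0,0,0,0],
    [0,0,0,0],
    [0,0,0,0],
  ],
  fingers=255,
  force=15,
)

```text
t: 4.7
tool_pos: [0.4995, 0.3547, 0.0294]
eef_rot: [0.0, -0.557, 0.83, 0.0]
force: [-2.1, -0.7, 5.9]
opening: 0.0446
```

Call:
arm_command(
  motion=[
    [0,0,-2,0],
    [0,0,-4,0],
    [0,0,-4,0],
    [0,0,-5,0],
    [0,0,-5,0],
    [0,0,-5,0],
    [0,0,-2,0],
    [0,0,0,0],
  ],
)

```text
t: 5.5
tool_pos: [0.5008, 0.3552, 0.3032]
eef_rot: [0.004, -0.557, 0.83, -0.0]
force: [-0.1, 1.3, -3.1]
opening: 0.0449
```

```bash
python3 look.py 2
python3 - <<'E'
from h import *
from scipy.optimize import least_squares
d=np.load("pics/top0.npy");P=cloud("top",d)
Q=P[120:235,200:262].reshape(-1,3);Q=Q[(Q[:,2]>.012)&(Q[:,2]<.3)]
b=Q[(Q[:,2]<.03)];print("base",len(b),b.min(0),b.max(0))
p=cv2.imread("pics/top0.png")[110:240,190:270];cv2.imwrite("pics/jc.png",cv2.resize(p,None,fx=6,fy=6)[:600*1])
E
```

```text
5.5 [0.5008 0.3552 0.3032] yaw -112.27 tilt 0.42 [ 0.53  0.14  1.34 -0.    1.65 -2.22] [-0.1  1.3 -3.1] 0.0449
base 759 [0.51783591 0.05687642 0.01202278] [0.82801845 0.24231456 0.02985209]
```

View pics/jc.png

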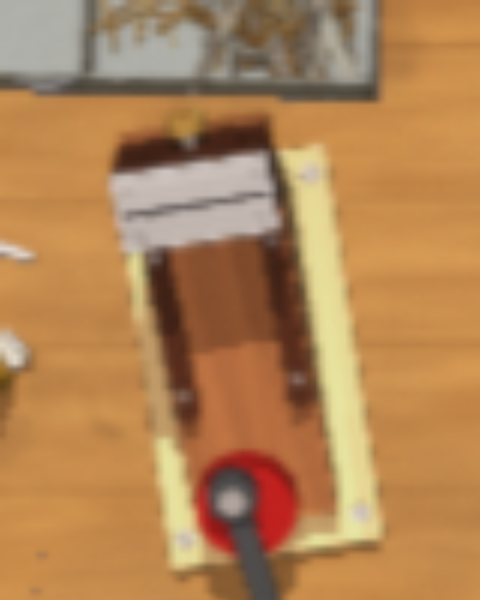

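View pics/w2.png

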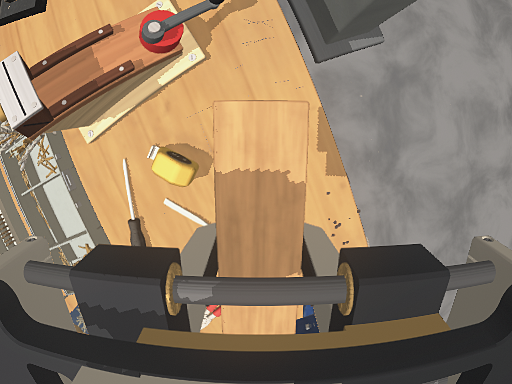

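Call:
arm_command(
  motion=[
    [0,0,0,0.149],
    [0,0,0,0.149],
    [0,0,0,0.149],
    [0,0,0,0.149],
    [0,0,0,0.149],
    [0,0,0,0.149],
    [0,0,0,0.149],
    [-3.7,-2.4,-0.8,0],
    [-3.7,-2.4,-0.8,0],
    [-3.7,-2.4,-0.8,0],
    [-3.7,-2.4,-0.8,0],
    [0,0,0,0],
  ],
)

```text
t: 6.75
tool_pos: [0.6625, 0.2754, 0.3239]
eef_rot: [-0.003, -0.067, 0.998, -0.002]
force: [-0.1, 0.5, -3.7]
opening: 0.045
```

Call:
arm_command(
  motion=[
    [0,0,0,0],
    [0,0,0,0],
  ],
)

```text
t: 6.95
tool_pos: [0.658, 0.2801, 0.3278]
eef_rot: [-0.002, -0.07, 0.998, -0.0]
force: [-0.2, -0.3, -2.0]
opening: 0.0454
```

```bash
python3 look.py 3
```

```text
6.95 [0.658  0.2801 0.3278] yaw -172.0 tilt 0.24 [ 0.33  0.45  0.93  0.    1.76 -1.38] [-0.2 -0.3 -2. ] 0.0454
```

View pics/w3.png

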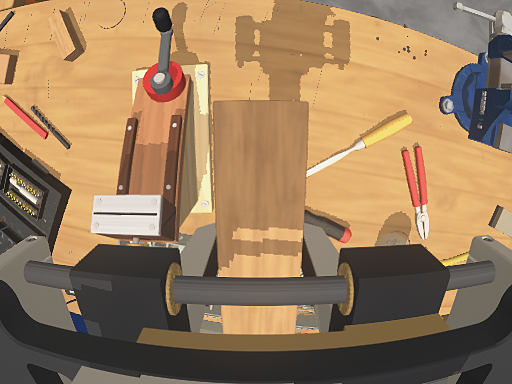

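```bash
cat > jig.py <<'E'
from h import *
from scipy.optimize import least_squares
c30,s30=np.cos(np.pi/6),.5
def bedT(j):
    x,y,a=j; e=np.array([np.cos(a),np.sin(a),0]);l=np.array([-np.sin(a),np.cos(a),0]);z=np.array([0,0,1.])
    T=np.eye(4);T[:3,0]=c30*e+s30*z;T[:3,1]=l;T[:3,2]=-s30*e+c30*z
    T[:3,3]=np.array([x,y,0])-.07*e+.06*z; return T
def tobed(j,P):
    T=bedT(j);return (P-T[:3,3])@T[:3,:3]
def toworld(j,p):
    T=bedT(j);return np.atleast_2d(p)@T[:3,:3].T+T[:3,3]
E
python3 - <<'E'
from jig import *
T=np.load("pics/T3.npy");d=np.load("pics/w3.npy");P=cloud("wrist",d,T)
S=P[60:245,60:215].reshape(-1,3);dd=d[60:245,60:215].ravel();S=S[(dd>0)&(S[:,2]>.02)&(S[:,2]<.26)]
j=np.array([.63,.13,.14])
# coarse init via bed plane + rails mean
for it in range(8):
    b=tobed(j,S)
    m=(b[:,0]>.045)&(b[:,0]<.155)&(abs(b[:,1])<.02)&(abs(b[:,2])<.012 if it>2 else abs(b[:,2])<.03)
    Q=S[m];A=np.c_[Q[:,:2],np.ones(len(Q))];k=np.linalg.lstsq(A,Q[:,2],rcond=None)[0]
    if it==7: print("grad",np.hypot(*k[:2]),"dir",np.degrees(np.arctan2(k[1],k[0])),"n",len(Q),"bedz",np.median(b[m,2]))
    # along shift from bed height
    e=np.array([np.cos(j[2]),np.sin(j[2])]);l=np.array([-e[1],e[0]])
    dz=np.median(b[m,2])  # positive => surface above model => jig should move -x
    j[:2]-=e*dz/s30*.8
    b=tobed(j,S)
    r=(b[:,0]>.045)&(b[:,0]<.155)&(b[:,2]>.008)&(b[:,2]<.016)&(abs(b[:,1])<.055)
    R=b[r];L=R[R[:,1]>np.median(R[:,1])-0.0];
    yl=R[R[:,1]>0];yr=R[R[:,1]<0]
    fl=np.polyfit(yl[:,0],yl[:,1],1);fr=np.polyfit(yr[:,0],yr[:,1],1)
    sh=(yl[:,1].mean()+yr[:,1].mean())/2;an=(fl[0]+fr[0])/2*c30**-1
    print(j.round(4),np.degrees(j[2]).round(2),"dz",dz.round(4),"rails",len(yl),len(yr),yl[:,1].mean().round(4),yr[:,1].mean().round(4),"slopes",fl[0].round(3),fr[0].round(3))
    j[2]+=.7*an; j[:2]+=l*sh*.8
b=tobed(j,S)
g=(b[:,2]>.055)&(b[:,0]>.15)&(b[:,0]<.22);print("guide",g.sum(),np.percentile(b[g],[1,50,99],axis=0).round(4).tolist())
for s in (1,-1):
    r=(b[:,0]>.05)&(b[:,0]<.15)&(b[:,2]>.009)&(b[:,2]<.0145)&(b[:,1]*s>0)&(abs(b[:,1])<.055);print("rail",s,np.percentile(b[r][:,1],[2,50,98]).round(4),np.median(b[r][:,2]))
c=(b[:,2]>.023)&(b[:,2]<.029)&(abs(b[:,0])<.06);print("cam",np.percentile(b[c],[1,50,99],axis=0).round(4).tolist())
k=(b[:,0]<-.05)&(b[:,2]>.076)&(b[:,2]<.088);print("knob",k.sum(),b[k].mean(0).round(4),)
B=tobed(j,P[0:110,130:200].reshape(-1,3)); k=(abs(B[:,2]-.082)<.005)&(B[:,0]<-.04);print("knobtop",k.sum(),B[k].mean(0),np.percentile(B[k],[2,98],axis=0).round(4).tolist())
kk=(abs(B[:,2]-.0385)<.003)&(B[:,0]<-.03)&(B[:,0]>-.09);print("lever",kk.sum(),np.polyfit(B[kk,0],B[kk,1],1))
np.save("jig.npy",j);print(j,np.degrees(j[2]))
E
```

```text
[0.6428 0.1318 0.14  ] 8.02 dz -0.0081 rails 824 682 0.0326 -0.0329 slopes 0.004 0.004
[0.6454 0.132  0.1433] 8.21 dz -0.0016 rails 863 704 0.0329 -0.0326 slopes 0.001 0.001
[0.6459 0.1323 0.1444] 8.28 dz -0.0003 rails 867 705 0.0328 -0.0327 slopes 0.001 0.001
[0.646  0.1323 0.1453] 8.32 dz -0.0001 rails 868 705 0.0327 -0.0327 slopes -0.0 0.001
[0.646  0.1323 0.1456] 8.34 dz -0.0 rails 868 706 0.0327 -0.0327 slopes -0.0 0.0
[0.646  0.1323 0.1456] 8.34 dz -0.0 rails 868 706 0.0327 -0.0327 slopes -0.0 0.0
[0.646  0.1323 0.1456] 8.34 dz -0.0 rails 868 706 0.0327 -0.0327 slopes -0.0 0.0
grad 0.5779866967053762 dir 8.266966041041346 n 1931 bedz -1.0226549609772739e-07
[0.646  0.1323 0.1456] 8.34 dz -0.0 rails 868 706 0.0327 -0.0327 slopes -0.0 0.0
guide 2740 [[0.1635, -0.041, 0.0573], [0.185, 0.0036, 0.062], [0.2053, 0.0412, 0.0637]]
rail 1 [0.0255 0.0326 0.0389] 0.011814494026551662
rail -1 [-0.04   -0.0329 -0.0267] 0.011867326173622966
cam [[-0.0415, -0.0197, 0.0233], [-0.0178, 0.0178, 0.0269], [0.0131, 0.0375, 0.0286]]
knob 0 [nan nan nan]
knobtop 110 [-0.09600386  0.00486841  0.08020103] [[-0.1059, -0.0044, 0.0774], [-0.0889, 0.0134, 0.0821]]
lever 315 [0.09716604 0.01364428]
[0.64600205 0.13232673 0.14560209] 8.342385418234139<stdin>:28: RuntimeWarning: Mean of empty slice.
  ret = um.true_divide(
```

Run:
```python
from jig import *
T=np.load("pics/T3.npy");d=np.load("pics/w3.npy");P=cloud("wrist",d,T)
t=(P-T[:3,3])@T[:3,:3]
p=t[100:255,215:308].reshape(-1,3)
m=(abs(p[:,2])<.06);p=p[m];print(len(p),np.percentile(p,[1,50,99],axis=0).round(4).tolist())
q=p[(p[:,0]>.0)&(p[:,0]<.07)]
print("top plane",np.linalg.lstsq(np.c_[q[:,:2],np.ones(len(q))],q[:,2],rcond=None)[0])
j=np.load("jig.npy")
for n,b in dict(trough=(.087,0,0),c=(.090,0,.0225),guide=(.162,0,.054),pivot=(0,.014,0)).items(): print(n,toworld(j,b).round(4))
```

```text
14138 [[0.0022, -0.0219, -0.0172], [0.043, 0.0001, -0.0156], [0.0788, 0.0224, -0.0138]]
top plane [-0.00287478  0.00739038 -0.01542218]
trough [[0.6513 0.1331 0.1035]]
c [[0.6427 0.1318 0.1245]]
guide [[0.6888 0.1386 0.1878]]
pivot [[0.5747 0.136  0.06  ]]
```

Call:
arm_command(
  motion=[
    [1.78,-3.61,1,-0.006],
    [1.78,-3.61,1,0],
    [1.78,-3.61,1,0],
    [1.78,-3.61,1,0],
    [0,0,0,0],
    [0,0,2,0],
    [0,0,2,0],
    [0,0,2,0],
    [0,0,2,0],
    [0,0,0,0],
    [0,0,0,0],
    [0,0,0,0],
  ],
)

```text
t: 8.2
tool_pos: [0.61, 0.1275, 0.2126]
eef_rot: [0.001, -0.073, 0.997, 0.0]
force: [-0.4, 0.4, -2.5]
opening: 0.045
```

```bash
cat > st.py <<'E'
from jig import *
o=get_obs();T=pose(o);j=np.load("jig.npy");r=o["tool_pos"]-np.array([j[0],j[1],0]);a=j[2]
print("t",round(float(o["t"]),2),"rel jig X,Y,Z mm",(1e3*np.array([r[0]*np.cos(a)+r[1]*np.sin(a),-r[0]*np.sin(a)+r[1]*np.cos(a),r[2]])).round(1),"bed",(1e3*tobed(j,o["tool_pos"])).round(1),"yaw rel",np.degrees(np.arctan2(T[1,0],T[0,0])-a).round(2)%360,"F",o["force"].round(1),"op",round(float(o["opening"]),4),"j6",o["joints"].round(2)[5])
E
python3 st.py; python3 look.py 4;python3 - <<'E'
from jig import *
p,d=grab_frame("side");cv2.imwrite("pics/s4.png",cv2.resize(p[150:300,150:350],None,fx=4,fy=4))
E
```

```text
t 8.2 rel jig X,Y,Z mm [-36.4   0.4 212.6] bed [105.4   0.4 115.3] yaw rel 180.03 F [-0.4  0.4 -2.5] op 0.045 j6 -1.59
8.2 [0.61   0.1275 0.2126] yaw -171.63 tilt 0.15 [ 0.12  0.2   1.44  0.    1.5  -1.59] [-0.4  0.4 -2.5] 0.045
```

View pics/s4.png

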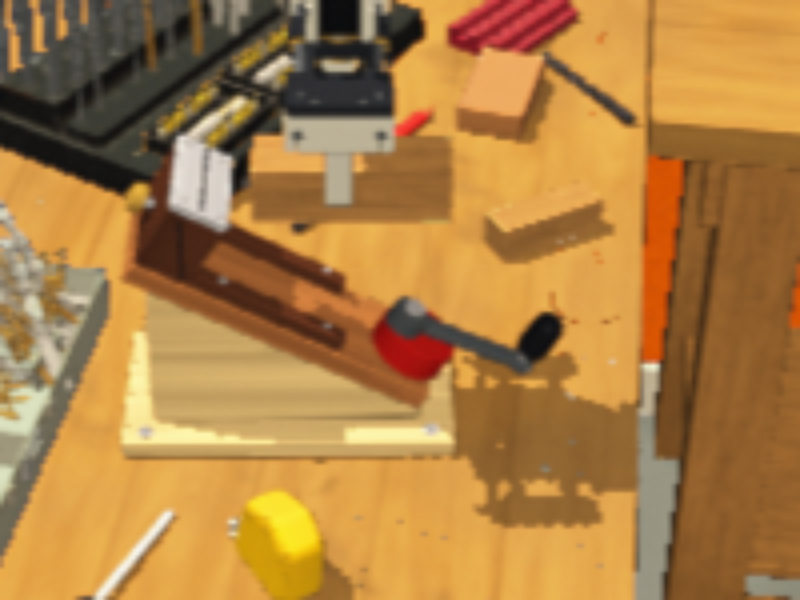

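View pics/w4.png

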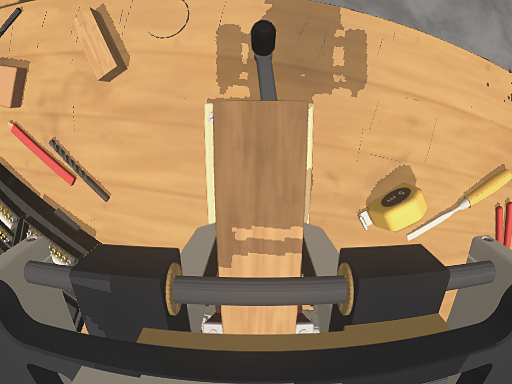

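Call:
arm_command(
  motion=[
    [0.07,-0.04,1.3,0],
    [0.07,0,1.3,0],
    [-0.5,0,0.87,0],
    [-0.5,0,0.87,0],
    [-0.64,0,0.61,0],
    [-0.64,0,0.61,0],
    [0,0,0,0],
    [0,0,0,0],
  ],
  fingers=255,
  force=8,
)

```text
t: 9.1
tool_pos: [0.631, 0.1295, 0.155]
eef_rot: [0.0, -0.073, 0.997, 0.0]
force: [-0.1, -0.1, -2.5]
opening: 0.0448
```

```bash
python3 st.py
```

```text
t 9.1 rel jig X,Y,Z mm [-15.3  -0.6 155. ] bed [94.9 -0.6 54.9] yaw rel 179.98 F [-0.1 -0.1 -2.5] op 0.0448 j6 -1.59
```

Call:
arm_command(
  motion=[
    [-0.3,0.05,0.31,0],
    [-0.3,0,0.31,0],
    [-0.3,0,0.31,0],
    [-0.3,0,0.31,0],
    [0,0,0,0],
    [0,0,0,0],
  ],
)

```text
t: 9.7
tool_pos: [0.6429, 0.1318, 0.1442]
eef_rot: [0.001, -0.073, 0.997, 0.0]
force: [-3.5, -0.5, 5.6]
opening: 0.0452
```

```bash
python3 st.py;python3 - <<'E'
from jig import *
p,d=grab_frame("side");cv2.imwrite("pics/s5.png",cv2.resize(p[150:300,150:350],None,fx=4,fy=4))
E
```

```text
t 9.7 rel jig X,Y,Z mm [-3.100e+00 -1.000e-01  1.442e+02] bed [100.   -0.1  39.5] yaw rel 179.98 F [-3.5 -0.5  5.6] op 0.0452 j6 -1.59
```

View pics/s5.png

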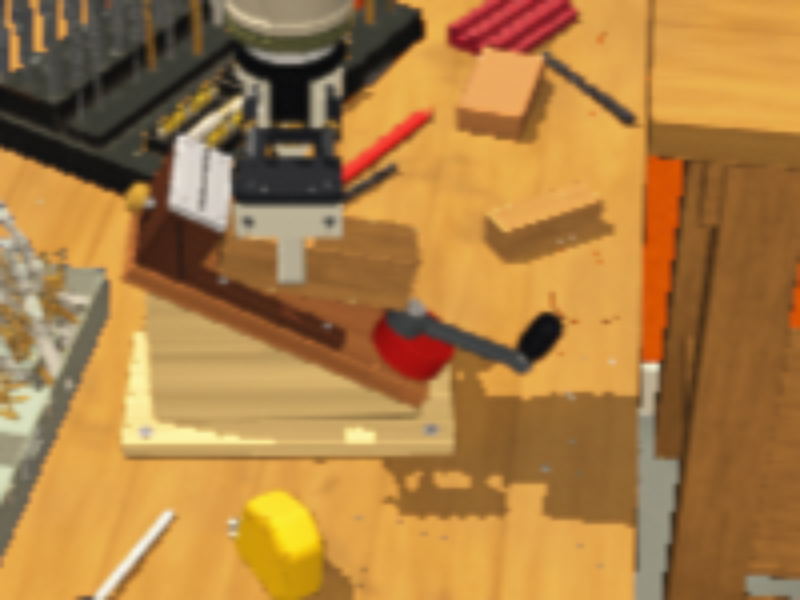

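Call:
arm_command(
  motion=[
    [-0.18,0,0.25,0],
    [-0.18,0,0.25,0],
    [-0.18,0,0.25,0],
    [0,0,0,0],
    [0,0,0,0],
  ],
)

```text
t: 10.25
tool_pos: [0.6493, 0.1327, 0.1376]
eef_rot: [0.002, -0.073, 0.997, 0.0]
force: [-1.9, 0.4, 7.8]
opening: 0.0448
```

```bash
python3 st.py;python3 - <<'E'
from jig import *
p,d=grab_frame("side");cv2.imwrite("pics/s6.png",cv2.resize(p[150:300,150:350],None,fx=4,fy=4))
E
```

```text
t 10.25 rel jig X,Y,Z mm [ 3.300e+00 -1.000e-01  1.376e+02] bed [ 1.023e+02 -1.000e-01  3.060e+01] yaw rel 179.98 F [-1.9  0.4  7.8] op 0.0448 j6 -1.59
```

View pics/s6.png

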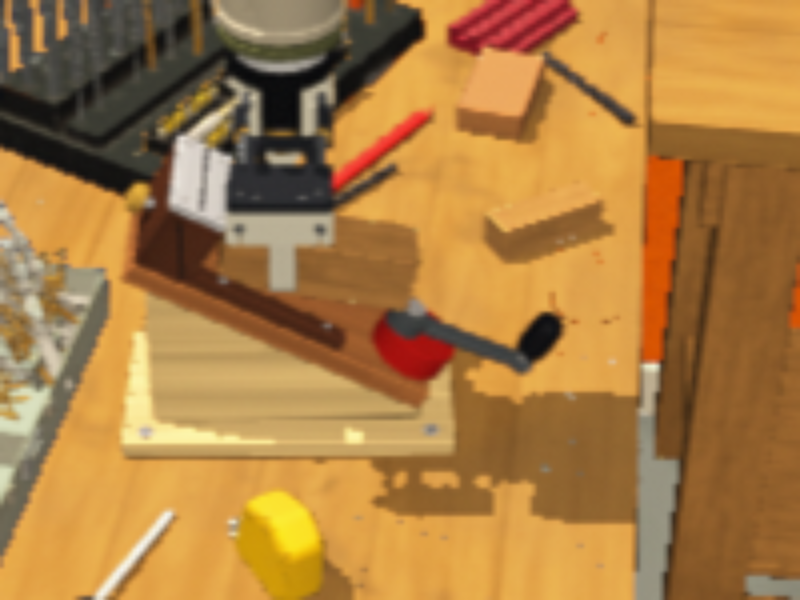

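```bash
python3 look.py 6
cat > blk.py <<'E'
import sys
from jig import *
tag=sys.argv[1];T=np.load(f"pics/T{tag}.npy");d=np.load(f"pics/w{tag}.npy");P=cloud("wrist",d,T)
t=(P-T[:3,3])@T[:3,:3];j=np.load("jig.npy");b=tobed(j,P)
m=np.zeros(d.shape,bool);m[60:258,:]=True
m&=(abs(t[...,1])<.0215)&(t[...,2]<.03)&(t[...,2]>-.05)&(t[...,0]>.0)&(t[...,0]<.1)&(d>0)
B=b[m];print(len(B),np.percentile(B,[1,50,99],axis=0).round(4).tolist())
k=np.linalg.lstsq(np.c_[B[:,:2],np.ones(len(B))],B[:,2],rcond=None)[0];print("top plane in bed frame",k,"angle deg",np.degrees(np.arctan(k[0])))
E
python3 blk.py 6
```

```text
10.3 [0.6493 0.1327 0.1376] yaw -171.68 tilt 0.24 [ 0.12  0.35  1.4   0.    1.38 -1.59] [-2.3 -0.6  7.8] 0.0449
17479 [[0.0235, -0.0212, 0.0573], [0.067, -0.0001, 0.0723], [0.1101, 0.0209, 0.0873]]
top plane in bed frame [-0.34095984 -0.00121914  0.09515245] angle deg -18.82731509102708
```

View pics/w6.png

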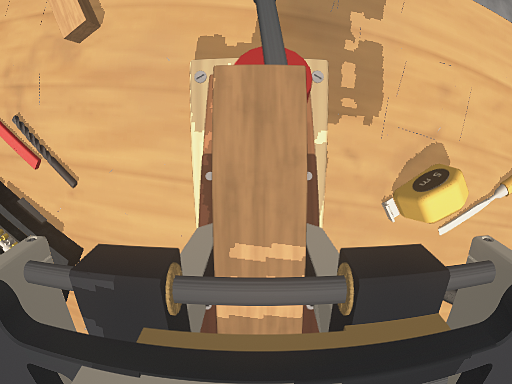

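Call:
arm_command(
  motion=[
    [0.2,0,-0.35,0],
    [-0.43,0,-0.25,0],
    [-0.44,0,-0.25,0],
    [0,0,0,0],
    [-0.04,0,0.28,0],
    [-0.04,0,0.29,0],
    [-0.05,0,0.29,0],
    [0,0,0,0],
    [0,0,0,0],
  ],
)

```text
t: 11.25
tool_pos: [0.6569, 0.1338, 0.1369]
eef_rot: [0.002, -0.073, 0.997, 0.0]
force: [-1.2, 0.1, 7.5]
opening: 0.0451
```

```bash
python3 st.py; python3 look.py 7; python3 blk.py 7
```

```text
t 11.25 rel jig X,Y,Z mm [ 10.9  -0.2 136.9] bed [108.6  -0.2  26.2] yaw rel 179.98 F [-1.2  0.1  7.5] op 0.0451 j6 -1.59
11.25 [0.6569 0.1338 0.1369] yaw -171.68 tilt 0.18 [ 0.12  0.37  1.38  0.    1.39 -1.59] [-1.2  0.1  7.5] 0.0451
18210 [[0.0292, -0.0212, 0.0568], [0.0737, -0.0002, 0.0708], [0.1164, 0.0209, 0.0853]]
top plane in bed frame [-0.32270655 -0.00048884  0.09461427] angle deg -17.885230362850844
```

Call:
arm_command(
  motion=[
    [-0.27,0,-0.2,0],
    [-0.27,0,-0.2,0],
    [-0.28,0,-0.19,0],
    [0,0,0,0],
    [0,0,0,0],
  ],
)

```text
t: 11.8
tool_pos: [0.6633, 0.1348, 0.1405]
eef_rot: [-0.001, -0.073, 0.997, -0.0]
force: [-3.0, -0.3, 0.5]
opening: 0.0451
```

```bash
python3 st.py; python3 look.py 8; python3 blk.py 8
```

```text
t 11.8 rel jig X,Y,Z mm [ 1.750e+01 -1.000e-01  1.405e+02] bed [ 1.16e+02 -1.00e-01  2.60e+01] yaw rel 179.98 F [-3.  -0.3  0.5] op 0.0451 j6 -1.59
11.8 [0.6633 0.1348 0.1405] yaw -171.68 tilt 0.06 [ 0.12  0.39  1.35  0.    1.4  -1.59] [-3.  -0.3  0.5] 0.0451
18146 [[0.0365, -0.0212, 0.0567], [0.0812, -0.0001, 0.0705], [0.124, 0.0209, 0.085]]
top plane in bed frame [-0.31944623 -0.00039591  0.09646905] angle deg -17.71588545252573
```

Call:
arm_command(
  motion=[
    [-0.2,0,-0.11,0],
    [-0.1,0,-0.05,0],
    [0,0,0,0],
    [0,0,0,0],
  ],
)

```text
t: 12.25
tool_pos: [0.6665, 0.1352, 0.1423]
eef_rot: [-0.0, -0.073, 0.997, -0.0]
force: [-4.8, -0.4, -0.1]
opening: 0.0449
```

```bash
python3 st.py; python3 look.py 9; python3 blk.py 9
```

```text
t 12.25 rel jig X,Y,Z mm [ 20.7  -0.2 142.3] bed [119.7  -0.2  26. ] yaw rel 179.98 F [-4.8 -0.4 -0.1] op 0.0449 j6 -1.59
12.25 [0.6665 0.1352 0.1423] yaw -171.68 tilt 0.03 [ 0.12  0.4   1.34 -0.    1.41 -1.59] [-4.8 -0.4 -0.1] 0.0449
18167 [[0.0401, -0.0212, 0.0566], [0.0849, -0.0001, 0.0705], [0.1276, 0.0209, 0.0849]]
top plane in bed frame [-0.31878932 -0.00237845  0.09754687] angle deg -17.681725787614123
```

Call:
arm_command(
  motion=[
    [0,0,0,0],
    [0,0,0,0],
    [0,0,0,0],
    [0,0,0,0],
    [0,0,0,0],
  ],
  fingers=105,
)

```text
t: 12.8
tool_pos: [0.6671, 0.1352, 0.1428]
eef_rot: [0.0, -0.073, 0.997, 0.0]
force: [-0.3, 0.8, 1.0]
opening: 0.055
```

```bash
python3 st.py; python3 look.py 10; python3 blk.py 10;python3 - <<'E'
from jig import *
p,d=grab_frame("side");cv2.imwrite("pics/s10.png",cv2.resize(p[150:300,150:350],None,fx=4,fy=4))
E
```

```text
t 12.8 rel jig X,Y,Z mm [ 21.3  -0.2 142.8] bed [120.5  -0.2  26.1] yaw rel 179.98 F [-0.3  0.8  1. ] op 0.055 j6 -1.59
12.8 [0.6671 0.1352 0.1428] yaw -171.68 tilt 0.05 [ 0.12  0.4   1.34  0.    1.41 -1.59] [-0.3  0.8  1. ] 0.055
13342 [[0.0291, -0.0212, 0.0436], [0.0854, -0.0001, 0.045], [0.1282, 0.0209, 0.0464]]
top plane in bed frame [-0.00030192 -0.00052224  0.04500502] angle deg -0.01729887075592476
```

View pics/s10.png

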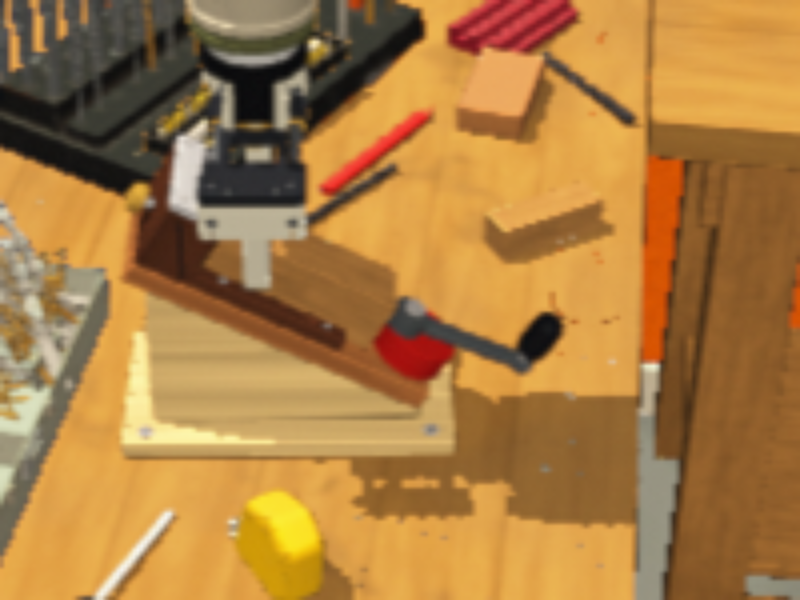

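View pics/w10.png

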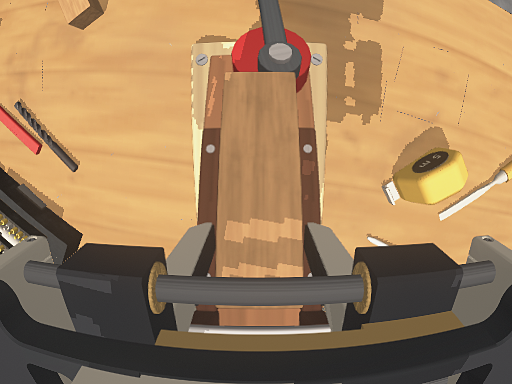

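Call:
arm_command(
  motion=[
    [0.2,0,-2.5,0],
    [0.5,0,-3.5,0],
    [1,0,-3.5,0],
    [4,0,-1,0],
    [4,0,0,0],
    [4,0,0,0],
    [4,0,0,0],
    [3.3,0,0,0.14],
    [0,0,0,0.149],
    [0,0,0,0.149],
    [0,0,0,0.149],
    [0,0,0,0],
  ],
)

```text
t: 14.1
tool_pos: [0.4589, 0.1048, 0.2476]
eef_rot: [0.0, 0.22, 0.975, 0.0]
force: [-0.0, -0.1, 0.3]
opening: 0.0547
```

```bash
python3 st.py
python3 - <<'E'
from jig import *
p,d=grab_frame("side");cv2.imwrite("pics/s11.png",cv2.resize(p[150:300,150:350],None,fx=4,fy=4))
p,d=grab_frame("top");cv2.imwrite("pics/t11.png",cv2.resize(p[110:240,190:270],None,fx=4,fy=4));P=cloud("top",d);j=np.load("jig.npy")
b=tobed(j,P[110:240,190:270].reshape(-1,3));m=(abs(b[:,2]-.045)<.006)&(abs(b[:,1])<.04)&(b[:,0]>.01)&(b[:,0]<.17)
print(m.sum(),np.percentile(b[m],[2,50,98],axis=0).round(4).tolist())
E
```

```text
t 14.1 rel jig X,Y,Z mm [-189.1   -0.   247.6] bed [ -9.4  -0.  222.1] yaw rel 146.2 F [-0.  -0.1  0.3] op 0.0547 j6 -1.01
544 [[0.016, -0.0184, 0.0403], [0.0885, 0.0038, 0.0448], [0.1547, 0.025, 0.0499]]
```

View pics/s11.png

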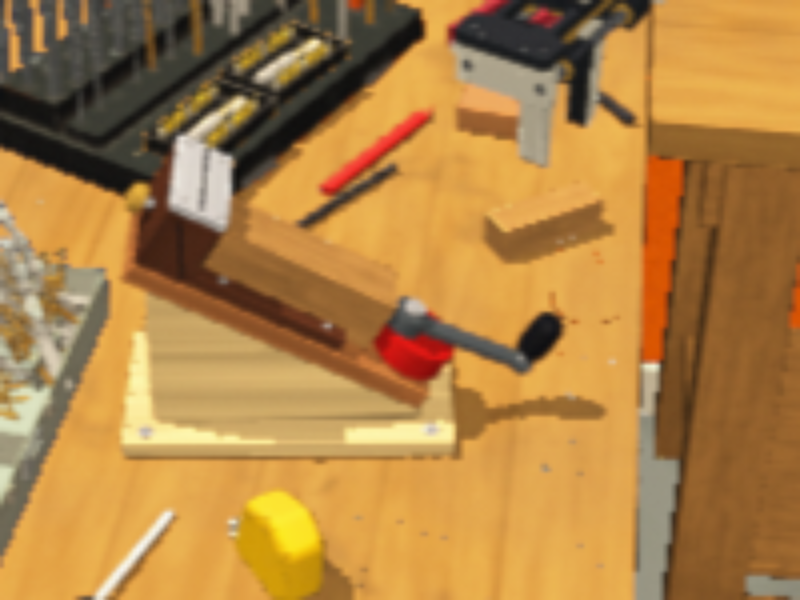

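View pics/t11.png

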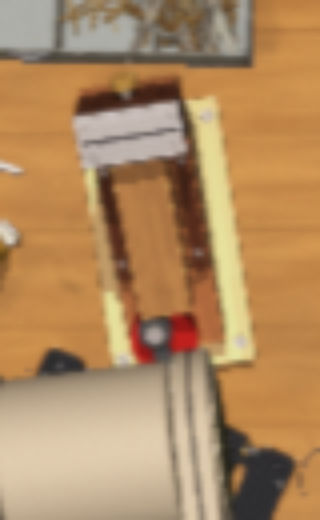

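Call:
arm_command(
  motion=[
    [0,0,0,0.149],
    [0,0,0,0.149],
    [0,0,0,0.149],
    [0,0,0,0.149],
    [0,0,0,0.149],
    [0,0,0,0.149],
    [0,0,0,0.149],
    [0,0,0,0.149],
    [0,0,0,0.149],
    [0,0,0,0.149],
    [0,0,0,0.149],
    [0,0,0,0.149],
  ],
  fingers=90,
)

```text
t: 15.4
tool_pos: [0.459, 0.1049, 0.2474]
eef_rot: [-0.0, 0.898, 0.44, -0.0]
force: [0.5, 0.2, 0.5]
opening: 0.0603
```

Call:
arm_command(
  motion=[
    [0,0,0,0.149],
    [0,0,0,0.149],
    [0,0,0,0.149],
    [0,0,0,0.149],
    [0,0,0,0.07],
    [0,0,0,0],
    [0,0,0,0],
  ],
)

```text
t: 16.1
tool_pos: [0.459, 0.1048, 0.2475]
eef_rot: [0.0, 0.992, 0.125, -0.0]
force: [-0.2, -0.5, 0.1]
opening: 0.0603
```

```bash
python3 st.py; python3 look.py 12
cat > plan.py <<'E'
from jig import *
j=np.load("jig.npy")
def K(a,z=.065,r=.1):
    th=np.radians(170.15)+a; return np.array([r*np.cos(th),.014+r*np.sin(th),z])
def tangent(a):
    th=np.radians(170.15)+a; return np.array([-np.sin(th),np.cos(th),0.])
def tw(a): # world tangent & horizontal yaw
    t=bedT(j)[:3,:3]@tangent(a); return t,np.arctan2(t[1],t[0])
def tcp(a,off):
    k=toworld(j,K(a))[0]; t,y=tw(a); return k+off*np.array([np.cos(y),np.sin(y),0]),y+np.pi/2  # tool x yaw
def delta(off,a,cur=None):
    o=get_obs();T=pose(o) if cur is None else cur
    p,y=tcp(a,off);d=T[:3,:3].T@(p-T[:3,3]);cy=np.arctan2(T[1,0],T[0,0]);dy=-(np.mod(y-cy+np.pi,2*np.pi)-np.pi)
    return (100*d).round(2),round(float(dy),3)
E
python3 - <<'E'
from plan import *
print(delta(.012,.27),tcp(.27,.012))
T=np.load("pics/T12.npy");d=np.load("pics/w12.npy");B=tobed(j,cloud("wrist",d,T)).reshape(-1,3);B=B[d.ravel()>0]
k=(abs(B[:,2]-.0815)<.004)&(np.hypot(B[:,0]+.099,B[:,1]-.005)<.03);print("knobtop",k.sum(),B[k].mean(0),np.percentile(B[k],[2,98],axis=0).round(4).tolist())
E
```

```text
t 16.1 rel jig X,Y,Z mm [-1.890e+02 -1.000e-01  2.475e+02] bed [-9.300e+00 -1.000e-01  2.219e+02] yaw rel 6.01 F [-0.2 -0.5  0.1] op 0.0603 j6 1.44
16.1 [0.459  0.1048 0.2475] yaw 14.35 tilt 0.01 [ 0.12 -0.23  1.81 -0.    1.57  1.44] [-0.2 -0.5  0.1] 0.0603
(array([ 0.06,  0.78, 18.1 ]), 0.019) (array([0.4614448 , 0.09743096, 0.06653198]), np.float64(0.23061432302655094))
knobtop 212 [-0.09656456  0.00316577  0.08050197] [[-0.1058, -0.0062, 0.0777], [-0.0889, 0.0124, 0.0824]]
```

View pics/w12.png

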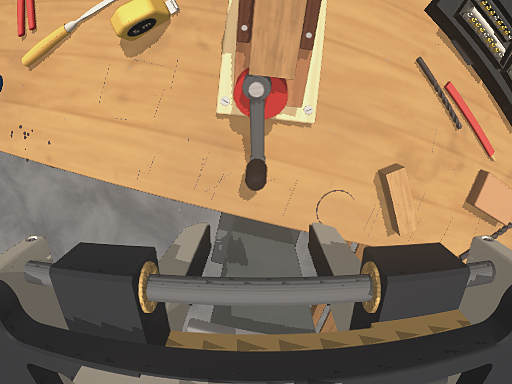

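Call:
arm_command(
  motion=[
    [0.06,0.78,3,0.019],
    [0,0,4,0],
    [0,0,4,0],
    [0,0,4,0],
    [0,0,2,0],
    [0,0,1.1,0],
    [0,0,0,0],
    [0,0,0,0],
  ],
)

```text
t: 16.95
tool_pos: [0.4623, 0.0975, 0.0677]
eef_rot: [0.0, 0.994, 0.114, 0.001]
force: [0.5, -0.8, 0.9]
opening: 0.0601
```

```bash
python3 st.py; python3 look.py 13
cat > cam.py <<'E'
# torque about the cam axis expressed as N at the knob; lever angle from top cam
from plan import *
import sys
o=get_obs();f=np.asarray(o["force"]);p=o["tool_pos"];T=pose(o)
c=T@np.array([0,-o["opening"]/2,-.004,1]);b=tobed(j,c[:3]);F=bedT(j)[:3,:3].T@(-f)
arm=b-np.array([0,.014,0]);tq=arm[0]*F[1]-arm[1]*F[0]
print("t",round(float(o["t"]),2),"F",f.round(1),"bedF on knob",F.round(1),"knob-equiv N",round(tq/.1,1),"pad bed",(b*1e3).round(1))
# estimate alpha: pad behind the knob by 12.5mm in direction of tool y
k=T@np.array([0,-o["opening"]/2+.0125,-.004,1]);kb=tobed(j,k[:3])-np.array([0,.014,0]);print("alpha est",round(float(np.mod(np.arctan2(kb[1],kb[0]),2*np.pi)-np.radians(170.15)),3),"r",round(float(np.hypot(kb[0],kb[1]))*1e3,1))
E
python3 cam.py
```

```text
t 16.95 rel jig X,Y,Z mm [-186.8   -7.8   67.7] bed [-97.3  -7.8  65.1] yaw rel 4.7 F [ 0.5 -0.8  0.9] op 0.0601 j6 1.44
16.95 [0.4623 0.0975 0.0677] yaw 13.05 tilt 0.09 [ 0.1  -0.07  2.   -0.    1.21  1.44] [ 0.5 -0.8  0.9] 0.0601
t 17.0 F [ 0.1 -0.1  0.6] bedF on knob [-0.3  0.1 -0.4] knob-equiv N -0.0 pad bed [-96.7  22.2  70. ]
alpha est 0.216 r 95.9
```

View pics/w13.png

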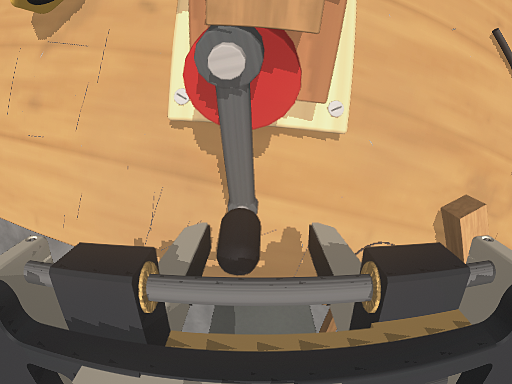

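```bash
cat > rows.py <<'E'
import sys
from plan import *
al=[float(x) for x in sys.argv[2:]];off=float(sys.argv[1])
T=pose()
for a in al:
    p,y=tcp(a,off);d=T[:3,:3].T@(p-T[:3,3]);cy=np.arctan2(T[1,0],T[0,0]);dy=(np.mod(y-cy+np.pi,2*np.pi)-np.pi)
    print(a,[*(100*d).round(2).tolist(),round(-float(dy),3)])
    T=T.copy();T[:3,:3]=Ro.from_euler("z",dy).as_matrix()@T[:3,:3];T[:3,3]=p
E
python3 rows.py .0175 .27 .37 .47 .57 .67 .77 .87 .97 1.07 1.17
```

```text
0.27 [-0.13, 0.53, 0.17, -0.003]
0.37 [0.2, 0.99, -0.07, -0.087]
0.47 [0.2, 0.98, -0.12, -0.088]
0.57 [0.2, 0.98, -0.17, -0.089]
0.67 [0.2, 0.97, -0.22, -0.091]
0.77 [0.21, 0.96, -0.26, -0.093]
0.87 [0.21, 0.94, -0.3, -0.095]
0.97 [0.22, 0.93, -0.34, -0.098]
1.07 [0.22, 0.92, -0.37, -0.101]
1.17 [0.23, 0.9, -0.41, -0.104]
```

Call:
arm_command(
  motion=[
    [-0.13,0.5,0.1,0],
    [0.2,0.99,-0.07,-0.087],
    [0.2,0.98,-0.12,-0.088],
    [0.2,0.98,-0.17,-0.089],
    [0.2,0.97,-0.22,-0.091],
    [0.21,0.96,-0.26,-0.093],
    [0,0,0,0],
  ],
)

```text
t: 17.7
tool_pos: [0.49, 0.0511, 0.0747]
eef_rot: [0.0, 0.943, 0.332, 0.0]
force: [-0.9, -0.5, -0.3]
opening: 0.0606
```

```bash
python3 cam.py; python3 st.py; python3 look.py 14; python3 cam.py; python3 rows.py .0175 .77 .87 .97 1.07 1.17 1.27
```

```text
t 17.7 F [-0.9 -0.5 -0.3] bedF on knob [ 0.9  0.4 -0.2] knob-equiv N 0.1 pad bed [-87.2 -31.6  71.9]
alpha est 0.776 r 99.3
t 17.7 rel jig X,Y,Z mm [-166.2  -57.8   74.7] bed [-75.9 -57.8  60.8] yaw rel 30.39 F [-0.9 -0.5 -0.3] op 0.0606 j6 0.89
17.7 [0.49   0.0511 0.0747] yaw 38.73 tilt 0.03 [-0.   -0.03  1.94  0.    1.22  0.89] [-0.9 -0.5 -0.3] 0.0606
t 17.75 F [-0.5  1.2 -0.6] bedF on knob [ 0.6 -1.2  0.3] knob-equiv N 1.3 pad bed [-87.  -31.8  71.7]
alpha est 0.778 r 99.3
0.77 [0.1, 0.03, -0.03, -0.006]
0.87 [0.21, 0.94, -0.3, -0.095]
0.97 [0.22, 0.93, -0.34, -0.098]
1.07 [0.22, 0.92, -0.37, -0.101]
1.17 [0.23, 0.9, -0.41, -0.104]
1.27 [0.23, 0.89, -0.43, -0.107]
```

View pics/w14.png

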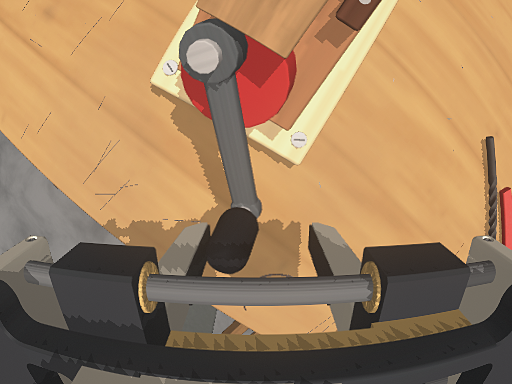

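Call:
arm_command(
  motion=[
    [0.2,0.94,-0.3,-0.095],
    [0.22,0.93,-0.34,-0.098],
    [0.22,0.92,-0.37,-0.101],
  ],
)

```text
t: 18.05
tool_pos: [0.5124, 0.0368, 0.0837]
eef_rot: [-0.001, 0.885, 0.466, -0.001]
force: [-3.0, 5.6, -2.9]
opening: 0.06
```

```bash
python3 cam.py; python3 rows.py .0175 1.07 1.12 1.17 1.22 1.27 1.32
```

```text
t 18.05 F [-3.   5.6 -2.9] bedF on knob [ 3.4 -5.9  1.4] knob-equiv N 6.5 pad bed [-71.  -54.7  73.1]
alpha est 1.058 r 99.7
1.07 [0.09, 0.24, -0.15, -0.003]
1.12 [0.1, 0.46, -0.2, -0.051]
1.17 [0.1, 0.45, -0.21, -0.052]
1.22 [0.1, 0.45, -0.21, -0.053]
1.27 [0.11, 0.45, -0.22, -0.054]
1.32 [0.11, 0.44, -0.23, -0.054]
```

Call:
arm_command(
  motion=[
    [0.1,0.46,-0.2,-0.051],
    [0.1,0.45,-0.21,-0.052],
    [0.1,0.45,-0.21,-0.053],
    [0.11,0.45,-0.22,-0.054],
    [0.11,0.44,-0.23,-0.054],
  ],
)

```text
t: 18.55
tool_pos: [0.5341, 0.0307, 0.0941]
eef_rot: [-0.001, 0.816, 0.578, -0.001]
force: [-4.8, 4.1, -3.1]
opening: 0.0604
```

```bash
python3 cam.py; python3 rows.py .0175 1.32 1.34 1.36 1.38 1.4 1.42 1.44 1.46
```

```text
t 18.55 F [-4.8  4.1 -3.1] bedF on knob [ 5.1 -4.8  0.6] knob-equiv N 6.8 pad bed [-52.1 -70.2  74.1]
alpha est 1.302 r 99.6
1.32 [0.05, 0.3, -0.17, -0.005]
1.34 [0.04, 0.18, -0.09, -0.022]
1.36 [0.04, 0.18, -0.09, -0.022]
1.38 [0.04, 0.18, -0.09, -0.022]
1.4 [0.04, 0.18, -0.09, -0.022]
1.42 [0.04, 0.18, -0.1, -0.022]
1.44 [0.04, 0.18, -0.1, -0.022]
1.46 [0.04, 0.17, -0.1, -0.022]
```

Call:
arm_command(
  motion=[
    [0.04,0.18,-0.09,-0.022],
    [0.04,0.18,-0.09,-0.022],
    [0.04,0.18,-0.09,-0.022],
    [0.04,0.18,-0.09,-0.022],
  ],
)

```text
t: 18.95
tool_pos: [0.5417, 0.03, 0.0978]
eef_rot: [-0.001, 0.79, 0.613, -0.001]
force: [-4.8, 4.2, -2.1]
opening: 0.0603
```

```bash
python3 cam.py
```

```text
t 18.95 F [-4.8  4.2 -2.1] bedF on knob [ 4.6 -4.9 -0.3] knob-equiv N 6.3 pad bed [-44.8 -74.4  74.2]
alpha est 1.385 r 99.5
```

Call:
arm_command(
  motion=[
    [0.04,0.18,-0.1,-0.022],
    [0.04,0.18,-0.1,-0.022],
  ],
)

```text
t: 19.15
tool_pos: [0.5453, 0.0299, 0.0997]
eef_rot: [-0.001, 0.777, 0.63, -0.001]
force: [-4.8, 3.1, -2.1]
opening: 0.0603
```

```bash
python3 cam.py
```

```text
t 19.15 F [-4.8  3.1 -2.1] bedF on knob [ 4.8 -3.7 -0.3] knob-equiv N 5.8 pad bed [-41.1 -76.3  74.3]
alpha est 1.426 r 99.5
```

```bash
python3 rows.py .0175 1.44 1.5 1.52 1.6 1.62 1.7 1.72 1.8 1.82 1.9 1.92 2 2.02
```

```text
1.44 [0.03, 0.27, -0.16, -0.007]
1.5 [0.14, 0.52, -0.29, -0.068]
1.52 [0.04, 0.17, -0.1, -0.023]
1.6 [0.19, 0.69, -0.39, -0.091]
1.62 [0.04, 0.17, -0.1, -0.023]
1.7 [0.19, 0.68, -0.4, -0.092]
1.72 [0.04, 0.17, -0.1, -0.023]
1.8 [0.19, 0.68, -0.4, -0.092]
1.82 [0.04, 0.17, -0.1, -0.023]
1.9 [0.19, 0.69, -0.4, -0.092]
1.92 [0.04, 0.17, -0.1, -0.023]
2.0 [0.19, 0.69, -0.39, -0.091]
2.02 [0.04, 0.17, -0.1, -0.023]
```

Call:
arm_command(
  motion=[
    [0.04,0.18,-0.1,-0.022],
    [0.04,0.18,-0.1,-0.022],
  ],
)

```text
t: 19.35
tool_pos: [0.5489, 0.0301, 0.1018]
eef_rot: [-0.001, 0.763, 0.647, -0.001]
force: [-4.5, 4.1, -3.1]
opening: 0.0603
```

Same increments hold all the way (0.04, 0.17, -0.1, -0.023 per 0.02 rad).

Call:
arm_command(
  motion=[
    [0.04,0.17,-0.1,-0.023],
    [0.04,0.17,-0.1,-0.023],
  ],
)

```text
t: 19.55
tool_pos: [0.5524, 0.0303, 0.1037]
eef_rot: [-0.001, 0.747, 0.664, -0.001]
force: [-4.8, 3.9, -2.5]
opening: 0.0605
```

```bash
python3 cam.py
```

```text
t 19.55 F [-4.8  3.9 -2.5] bedF on knob [ 4.9 -4.6  0.1] knob-equiv N 6.1 pad bed [-33.8 -79.5  74.7]
alpha est 1.506 r 99.5
```

Call:
arm_command(
  motion=[
    [0.04,0.17,-0.1,-0.023],
    [0.04,0.17,-0.1,-0.023],
  ],
)

```text
t: 19.75
tool_pos: [0.5558, 0.0308, 0.1057]
eef_rot: [-0.001, 0.732, 0.681, -0.001]
force: [-4.7, 3.0, -2.3]
opening: 0.0602
```

```bash
python3 cam.py
```

```text
t 19.75 F [-4.7  3.  -2.3] bedF on knob [ 4.8 -3.7 -0.1] knob-equiv N 5.6 pad bed [-30.  -80.9  74.8]
alpha est 1.546 r 99.5
```

Call:
arm_command(
  motion=[
    [0.04,0.17,-0.1,-0.023],
    [0.04,0.17,-0.1,-0.023],
  ],
)

```text
t: 19.95
tool_pos: [0.5592, 0.0314, 0.1077]
eef_rot: [-0.001, 0.716, 0.698, -0.001]
force: [-6.4, 3.7, -2.2]
opening: 0.0602
```

```bash
python3 cam.py
```

```text
t 19.95 F [-6.4  3.7 -2.2] bedF on knob [ 6.1 -4.6 -1. ] knob-equiv N 7.0 pad bed [-26.2 -82.2  74.9]
alpha est 1.586 r 99.5
```

Call:
arm_command(
  motion=[
    [0.04,0.17,-0.1,-0.023],
    [0.04,0.17,-0.1,-0.023],
  ],
)

```text
t: 20.15
tool_pos: [0.5625, 0.0322, 0.1097]
eef_rot: [-0.001, 0.7, 0.714, -0.001]
force: [-6.5, 4.3, -2.5]
opening: 0.0606
```

```bash
python3 cam.py
```

```text
t 20.15 F [-6.5  4.3 -2.5] bedF on knob [ 6.3 -5.2 -0.7] knob-equiv N 7.3 pad bed [-22.6 -83.2  75.1]
alpha est 1.623 r 99.5
```

Call:
arm_command(
  motion=[
    [0.04,0.17,-0.1,-0.023],
    [0.04,0.17,-0.1,-0.023],
  ],
)

```text
t: 20.35
tool_pos: [0.5658, 0.0331, 0.1117]
eef_rot: [-0.001, 0.683, 0.73, -0.001]
force: [-5.7, 3.3, -2.3]
opening: 0.0602
```

```bash
python3 cam.py
```

```text
t 20.35 F [-5.7  3.3 -2.3] bedF on knob [ 5.7 -4.1 -0.6] knob-equiv N 6.3 pad bed [-18.6 -84.2  75.1]
alpha est 1.664 r 99.5
```

Call:
arm_command(
  motion=[
    [0.04,0.17,-0.1,-0.023],
  ],
)

```text
t: 20.45
tool_pos: [0.5675, 0.0336, 0.1126]
eef_rot: [-0.001, 0.675, 0.738, -0.001]
force: [-5.8, 3.9, -1.4]
opening: 0.0604
```

```bash
python3 cam.py
```

```text
t 20.45 F [-5.8  3.9 -1.4] bedF on knob [ 5.2 -4.7 -1.4] knob-equiv N 5.9 pad bed [-16.8 -84.6  75.2]
alpha est 1.682 r 99.5
```

Call:
arm_command(
  motion=[
    [0.04,0.17,-0.1,-0.023],
    [0.04,0.17,-0.1,-0.023],
  ],
)

```text
t: 20.65
tool_pos: [0.5686, 0.0348, 0.1132]
eef_rot: [-0.003, 0.658, 0.753, -0.002]
force: [-15.1, 3.4, -6.2]
opening: 0.0604
```

```bash
python3 cam.py
```

```text
t 20.65 F [-15.1   3.4  -6.2] bedF on knob [15.7 -5.5 -1.8] knob-equiv N 16.3 pad bed [-15.3 -84.9  75.2]
alpha est 1.697 r 99.2
```

Call:
arm_command(
  motion=[
    [0.04,0.17,-0.1,-0.023],
    [0.04,0.17,-0.1,-0.023],
  ],
)

```text
t: 20.85
tool_pos: [0.5698, 0.0363, 0.1135]
eef_rot: [-0.005, 0.64, 0.768, -0.004]
force: [-17.2, 3.6, -9.8]
opening: 0.0627
```

```bash
python3 cam.py
```

```text
t 20.85 F [-17.2   3.6  -9.8] bedF on knob [19.2 -6.   0.3] knob-equiv N 19.9 pad bed [-14.9 -85.1  75.4]
alpha est 1.7 r 98.7
```

Call:
arm_command(
  motion=[
    [0,-0.5,0,0],
    [0,-0.5,0,0],
    [0,-0.4,0,0],
    [0,0,0,0],
  ],
)

```text
t: 21.25
tool_pos: [0.5623, 0.0325, 0.1184]
eef_rot: [0.001, 0.64, 0.768, 0.001]
force: [0.3, 0.3, 0.0]
opening: 0.0604
```

```bash
python3 cam.py; python3 st.py; python3 look.py 15; python3 cam.py
```

```text
t 21.25 F [0.3 0.3 0. ] bedF on knob [-0.3 -0.2  0.1] knob-equiv N -0.2 pad bed [-18.7 -87.7  82.7]
alpha est 1.665 r 101.6
t 21.25 rel jig X,Y,Z mm [-97.4 -86.7 118.4] bed [  5.5 -86.7  64.2] yaw rel 92.08 F [0.3 0.3 0. ] op 0.0604 j6 -0.22
21.25 [0.5623 0.0325 0.1184] yaw 100.42 tilt 0.12 [-0.03  0.11  1.72 -0.    1.31 -0.22] [0.3 0.3 0. ] 0.0604
t 21.3 F [ 0.2 -0.6  0.9] bedF on knob [-0.6  0.6 -0.7] knob-equiv N -0.7 pad bed [-18.4 -87.7  82.5]
alpha est 1.668 r 101.5
```

View pics/w15.png

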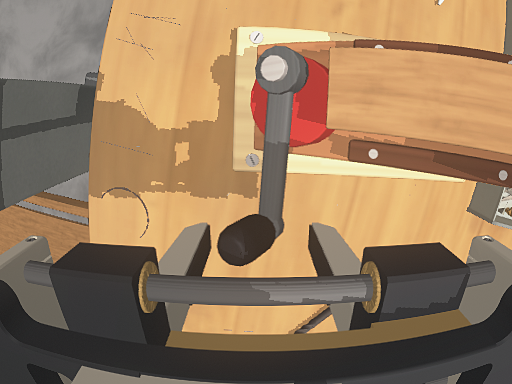

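Call:
arm_command(
  motion=[
    [0,-0.5,-0.9,0],
    [0,-1,-1.8,0],
    [0,-1,-1.8,0],
    [0,-0.8,-2,0],
    [0,-1,-3,0],
    [0,-1,-4,0],
    [0,-2,-3,0],
    [0,0,0,0],
    [0,0,0,0],
  ],
)

```text
t: 22.2
tool_pos: [0.4906, 0.0193, 0.2841]
eef_rot: [0.001, 0.64, 0.769, 0.001]
force: [-0.6, -0.3, -0.5]
opening: 0.0605
```

```bash
python3 st.py; python3 look.py 16
python3 - <<'E'
from plan import *
T=np.load("pics/T16.npy");d=np.load("pics/w16.npy");P=cloud("wrist",d,T).reshape(-1,3)[d.ravel()>0];B=tobed(j,P)
k=(abs(B[:,2]-.0385)<.003)&(abs(np.hypot(B[:,0],B[:,1]-.014)-.06)<.03)&(B[:,1]<-.02);m=B[k].mean(0);print("lever",k.sum(),"alpha",np.mod(np.arctan2(m[1]-.014,m[0]),2*np.pi)-np.radians(170.15))
k=(abs(B[:,2]-.045)<.003)&(abs(B[:,1])<.035)&(B[:,0]>.02)&(B[:,0]<.17);q=B[k];print("top",k.sum(),np.percentile(q,[1,50,99],axis=0).round(4).tolist())
r=cv2.minAreaRect((q[:,:2]*1e3).astype(np.float32));print(r)
E
```

```text
t 22.2 rel jig X,Y,Z mm [-170.2  -89.3  284.1] bed [ 25.3 -89.3 244.1] yaw rel 92.12 F [-0.6 -0.3 -0.5] op 0.0605 j6 -0.25
22.2 [0.4906 0.0193 0.2841] yaw 100.46 tilt 0.2 [-0.07 -0.19  1.7  -0.    1.62 -0.25] [-0.6 -0.3 -0.5] 0.0605
lever 588 alpha 1.7211218537452018
top 4825 [[0.0341, -0.0196, 0.043], [0.1, 0.0024, 0.045], [0.163, 0.0245, 0.0469]]
((98.38985443115234, -1.3052902221679688), (132.3624725341797, 68.54071807861328), 0.8886540532112122)
```

View pics/w16.png

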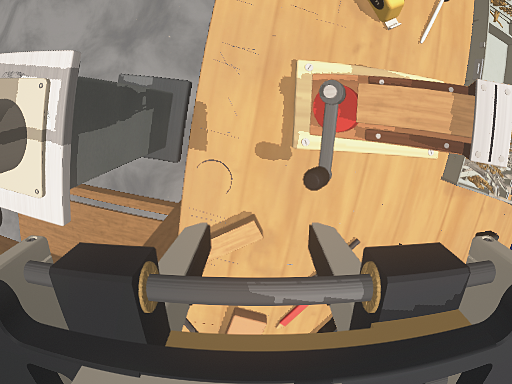

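```bash
python3 -c "
from bench import *
print(close_job())"
```

```text
the job is handed in; nothing more can be done
None
```

The blank is laid in the trough, clamped against the hidden stop by the cam, and the job was handed in at about 22 s. No verdict was reported.

**Laying in:** I gripped the larger blank and laid it in the trough at a slant. Twice it slid in the fingers instead of tilting to the slope, so I moved it further up the slope and let it drop the last 18° or so. It then lay flat, with its top 45.0 mm off the bed and its centre at about x = 86 to 88 mm.

**Clamping:** I pushed the lever by its knob. It turned at an even 6 to 7 N, then the force rose steeply at about 1.7 rad. It read 16 N and then 20 N before I stopped. That is about 13.5 N over the even force, slightly past the 3 to 12 N "firm hold" band but below the 20 N that bruises. I sent the last push together with the one before it, so I had not yet read the first reaction, and that is why it ran over.

**Last checks after backing off:**
- **Lever:** it stayed at about 1.71 to 1.72 rad.
- **Blank:** it lies flat at z = 45 mm, about 2.4 mm off the middle line. From the lever angle its centre works out at x ≈ 102 mm and its upper end at about 172 mm, within the stop's 168 to 178 mm.
- **Hand and tools:** the fingers were clear, with the wrist force near zero. I kept clear of the tools and touched none that I know of, but did not measure their positions again at the end.
- **Not verified:** I could not measure the force the cam holds on the blank. I infer it from the force felt at the knob.

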